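# Restock the sloped picking stand

## Task

Restock the sloped wooden picking stand: first set the tall carton from the bench on the upper row beside the tall carton already there, then the low carton on the lower row beside the low one already there. Set each like its neighbour, upright on its base, lengthwise straight up the slope, wholly on the board, its lower end against the cleat; lay it flat on the board before you let go, do not drop it or let it tip over. Leave the cartons already on the stand, the tape roll and the wooden sailboat undisturbed.

Things in the scene. Friction and masses are not known exactly. Their poses are not given: they have to be found in the camera images.
- board: Fixed wooden board sloping up 24 deg away from the robot: 300 mm wide, 205 mm long. Origin: middle of its low edge on the upper face, 35 mm above the bench; x up the slope along the face, y along the low edge to the left, z out of the face. Two cleats 14 mm high run across its width, at x = 0 to 14 and 100 to 114 mm. Slippery: a carton slides down until a cleat stops it. Its place and yaw vary.
- lower_cleat (a point): Foot of the lower cleat's uphill face, at mid-width, on the board's face (board x = 14 mm, y = 0); axes as the board's. A low carton set against it has its origin 35 mm uphill of this.
- upper_cleat (a point): Foot of the upper cleat's uphill face, at mid-width, on the board's face (board x = 114 mm, y = 0); axes as the board's. A tall carton set against it has its origin 40 mm uphill of this.
- tall_carton: Closed brown cardboard carton with a paper tape strip along its top, 80 mm long (x) by 60 mm wide (y) by 65 mm high (z), about 0.35 kg, rigid, standing on the bench. Origin: centre of its underside. Either end may face up the slope.
- low_carton: Closed brown cardboard carton with a paper tape strip along its top, 70 mm long (x) by 50 mm wide (y) by 35 mm high (z), about 0.2 kg, rigid, standing on the bench. Origin: centre of its underside. Either end may face up the slope.
- tall_stock: Carton the same as the tall carton, already lying on the board against the upper cleat, lengthwise up the slope, somewhere between board y = -100 and 100 mm; the wider free stretch of the row is on its one side or the other. Origin: centre of its underside. To be left alone.
- low_stock: Carton the same as the low carton, already lying on the board against the lower cleat, lengthwise up the slope, somewhere between board y = -100 and 100 mm; the wider free stretch of the row is on its one side or the other. Origin: centre of its underside. To be left alone.
- tape_roll: Roll of brown packing tape lying flat on the bench, 98 mm across, 45 mm high. Origin: centre of its underside. To be left alone.
- sailboat: Wooden toy sailboat on the bench, hull 85 x 35 x 20 mm, mast top 120 mm above the bench. Origin: centre of its underside. To be left alone.
There are look-alikes about, which are no part of the job. What is shaped like the tall_carton but pink or turquoise is not meant. What is shaped like the low_carton but blue is not meant.

How it is judged:
On the way, in this order (a step that is already met when the one before it is completed fails the run):
1. the tall carton, still held, lies flat on the board just above or against the upper cleat (x of tall_carton in the frame of board between 0.148 and 0.17 m and y of tall_carton in the frame of board between -0.125 and 0.125 m and z of tall_carton in the frame of board between -0.004 and 0.01 m and angle between the z axis of tall_carton and the z axis of board, either way round below 0.14 rad and angle between the x axis of tall_carton and the x axis of board, either way round below 0.14 rad and contact force between the fingers and tall_carton above 0.5 N), for 0.1 s.
2. the tall carton is let go and rests flat against the upper cleat (x of tall_carton in the frame of board between 0.149 and 0.16 m and y of tall_carton in the frame of board between -0.122 and 0.122 m and z of tall_carton in the frame of board between -0.004 and 0.005 m and angle between the z axis of tall_carton and the z axis of board, either way round below 0.08 rad and angle between the x axis of tall_carton and the x axis of board, either way round below 0.14 rad and contact force between the fingers and tall_carton below 0.05 N and linear speed of tall_carton below 0.02 m/s and angular speed of tall_carton below 0.2 rad/s), for 0.3 s.
3. the low carton, still held, lies flat on the board just above or against the lower cleat (x of low_carton in the frame of board between 0.043 and 0.065 m and y of low_carton in the frame of board between -0.13 and 0.13 m and z of low_carton in the frame of board between -0.004 and 0.01 m and angle between the z axis of low_carton and the z axis of board, either way round below 0.14 rad and angle between the x axis of low_carton and the x axis of board, either way round below 0.14 rad and contact force between the fingers and low_carton above 0.5 N), for 0.1 s.
At the end, for the whole second after the job is handed in: Tall carton at the upper cleat, low one at the lower: let go, at rest, flat on their undersides (5 mm, 0.08 rad), lengthwise up the slope (0.14 rad), wholly on the width, lower end within 5 mm of the cleat. Stock cartons, tape roll and sailboat within 15 mm of where they were (all of step 2 and x of low_carton in the frame of board between 0.044 and 0.055 m and y of low_carton in the frame of board between -0.127 and 0.127 m and z of low_carton in the frame of board between -0.004 and 0.005 m and angle between the z axis of low_carton and the z axis of board, either way round below 0.08 rad and angle between the x axis of low_carton and the x axis of board, either way round below 0.14 rad and contact force between the fingers and low_carton below 0.05 N and linear speed of low_carton below 0.02 m/s and angular speed of low_carton below 0.2 rad/s and distance of each of tall_stock, low_stock, tape_roll, sailboat from where it was at the start of the episode below 0.015 m); the robot touches nothing.
It fails at once if the tall carton already on the stand is moved by more than 15 mm (distance of tall_stock from where it was at the start of the episode above 0.015 m).
It fails at once if the low carton already on the stand is moved by more than 15 mm (distance of low_stock from where it was at the start of the episode above 0.015 m).
It fails at once if the roll of tape is moved by more than 15 mm (distance of tape_roll from where it was at the start of the episode above 0.015 m).
It fails at once if the toy sailboat is moved by more than 15 mm (distance of sailboat from where it was at the start of the episode above 0.015 m).
It also fails if it takes over 58 s, if anything falls off the work surface, if the arm or the gripper's body presses on something with over 40 N, if the wrist force passes 120 N, or if a joint passes its speed limit or range.

## Robot

A 6-joint arm with a two-finger parallel gripper is mounted at the origin on the work surface. World frame = base frame: x ahead of the robot, y to its left, z up, the work surface at z = 0. Lengths are in m, angles in rad, forces in N, time in s.
With the tool pointing down it reaches from about 0.25 to 0.725 m from the base axis. Payload 4 kg.
Tool frame: the origin (TCP) lies on the centre line of the jaws, within the pads' length; the fingertips stand 22 mm ahead of it and the grasp point (between the pads) lies 3 mm ahead of it; z points along the fingers, y is the line along which they close (so a half turn about z gives the same grasp; the last joint's range is limited). The gripper opens to 85 mm and grips with 20 to 120 N. Pads are 22 mm wide; open, the fingers measure 114 mm over their backs; the gripper's body (76 mm by 85 mm) begins 54 mm behind the grasp point. The pads swing forward as they close: fully open they stand 13 mm farther back than shut.
Start: joints at [-1.309, 0.241, 0.005, 1.335, 0, 1.571], TCP at [0.129, -0.483, 0.221] pointing down, gripper open.
Joint ranges: [-2.72, 2.72], [-1.05, 1.87], [-1.09, 1.28], [-1.99, 2.15], [-1.42, 1.44], [-3.14, 3.14]. Speed limits (rad/s): [2.79, 2.79, 3.14, 3.14, 3.14, 3.14].

## Interface

Orientations are given as a unit quaternion [x, y, z, w].
In Python, from workcell import bot gives the robot as it stands.
- The arm moves only by the shell command python3 -m inch 'ROWS'. ROWS is JSON, one flat list of numbers, 7 for each row, row after row: the shift along the world's x, y, z in mm, then the turn, a rotation vector about the world's x, y, z in rad, then the opening in per cent of the stroke, from 0 (shut) to 100 (fully open). A call has 1 to 8 rows; each row is the pose to reach, as a shift and turn from the pose commanded when the call began; what a row does not reach only later rows make up. A row lasts 1/12 s, in which the tool goes at most 41.7 mm and 7.16 degrees, less where a joint would pass 70% of its speed; a pose out of reach is approached as far as the arm can. A call with a gripper value outside its range is refused whole. The fingers move at their own pace and stop on an object; the grip force is fixed at half the most. Time passes only in rows, so rows that repeat a pose let the fingers close. It gives the time, the measured TCP pose, the force, the opening and the grip force at its end, in the units of the state.
- bot.get_obs(): the state, without advancing time (a new reading comes with each control period).
- bot.camera(name): name is "side" or "top"; returns the picture (480x640x3 uint8, blue, green, red); there is no depth.
- bot.camera_info(name): a dict with "intrinsics" (3x3 intrinsics, pixels), "distortion" ([k1, k2, p1, p2, k3] as OpenCV has them; the pictures are not rectified), "camera_from_world" (4x4, takes a point from world to camera coordinates). Camera axes: x right, y down, z forward; pixel columns grow to the right and rows downward; lengths in m; the calibration is good to about 2 mm. A picture is of the moment at which its call begins. camera_info takes no time and is no camera call.
- bot.job_done(): hands the job in; it is judged then, once.
Trained networks look in the newest picture that a camera, given by its name, has taken for a name from the list of things; names that differ only in an ending like _2 or _b are one class to them, and where a whole thing is asked for, a point or a joint stands for the part that bears it (a point fixed in the world has none). Each returns a list of dicts, best first, with "confidence" (0 to 1); they miss things now and then, are a little off and sometimes report something else, mostly with a low value. They report only what shows in the picture. A call takes as long as a camera call. They do not tell look-alikes from the thing itself.
- bot.silhouettes(camera, target): "mask" (480x640 bool, what is visible of it) and "uv" ([column, row] in pixels, amid what is visible of it).
- bot.spot_point(camera, target): "uv" ([column, row] in pixels: a listed point, or the origin of a listed thing).
The state is a dict: "clock": time; "joint_pos": joint angles; "joint_vel": joint speeds; "tau": joint torques, N m; "eef_pos": TCP position; "tool_rot": TCP orientation; "ft_force": force on the tool from outside, world axes, zero at the start; "ft_torque": the same for the moment, N m; "grip_width": finger opening in m; "grasp_force": force on a finger pad.
Only numpy, scipy, OpenCV 4.12 (cv2) and the standard library are available. Lean on these libraries where they do the work, as an engineer would, in place of code of your own. Each camera call takes 0.05 s, during which the arm holds its last target. There are 200 camera calls.

## Working session

There is one attempt and no reset: what is moved stays moved. The work goes in short steps, Python scripts to look and compute and a shell command to move; the robot and the scene stay as the last step left them, time stands still between calls to the robot, and variables do not carry over. Pictures are saved under pics/ and viewed, at most 10 in all, crops included, and the job is handed in when it is done.

```bash
mkdir -p pics; ls; python3 - <<'E'
from workcell import bot
import cv2,numpy as np
for c in("side","top"):
    cv2.imwrite(f"pics/{c}0.png",bot.camera(c))
    i=bot.camera_info(c);print(c,np.round(i["intrinsics"],1).tolist(),i["distortion"],np.round(i["camera_from_world"],4).tolist())
    for n in("tall_carton","low_carton","tall_stock","low_stock","tape_roll","sailboat","board"):
        print(n,[(round(d["confidence"],2),np.round(d["uv"]).astype(int).tolist(),int(d["mask"].sum())) for d in bot.silhouettes(c,n)])
    for n in("lower_cleat","upper_cleat","board","tall_carton","low_carton","tall_stock","low_stock"):
        print("pt",n,[(round(d["confidence"],2),np.round(d["uv"],1).tolist()) for d in bot.spot_point(c,n)])
print(bot.get_obs())
E
```

```text
pics
side [[482.1, 0.0, 326.9], [0.0, 482.1, 233.0], [0.0, 0.0, 1.0]] [-0.04083431  0.          0.          0.          0.        ] [[-0.8101, -0.5862, -0.0118, 0.3917], [-0.3367, 0.4816, -0.8091, 0.2771], [0.4799, -0.6515, -0.5875, 0.9246], [0.0, 0.0, 0.0, 1.0]]
tall_carton [(0.97, [366, 248], 1216), (0.68, [392, 225], 1039), (0.59, [436, 241], 1280), (0.46, [263, 258], 7824)]
low_carton [(0.9, [363, 198], 505), (0.9, [336, 211], 541), (0.57, [352, 177], 349), (0.55, [393, 225], 1126)]
tall_stock [(0.56, [244, 231], 1417)]
low_stock [(0.94, [256, 280], 932)]
tape_roll [(0.87, [253, 373], 2500)]
sailboat [(0.77, [299, 196], 660)]
board [(0.86, [266, 257], 7553)]
pt lower_cleat [(0.87, [288.0, 279.6])]
pt upper_cleat [(0.78, [258.4, 249.1])]
pt board [(0.7, [291.2, 285.6])]
pt tall_carton [(0.88, [437.0, 253.1]), (0.86, [393.5, 237.1]), (0.86, [365.8, 258.1]), (0.33, [292.1, 285.0])]
pt low_carton [(0.92, [362.4, 206.8]), (0.89, [338.0, 220.3]), (0.75, [351.7, 181.8]), (0.49, [253.7, 286.0])]
pt tall_stock [(0.74, [241.9, 240.9])]
pt low_stock [(0.75, [254.7, 285.3])]
top [[561.3, 0.0
[... 1014 characters left out ...]
pos': array([-1.30901525e+00,  2.40598696e-01,  5.00260773e-03,  1.33521471e+00,
       -1.13764381e-05,  1.57080673e+00]), 'joint_vel': array([ 1.37419043e-03, -5.12746959e-04,  5.71952662e-05, -1.58411704e-03,
        3.03818649e-04,  1.89436003e-03]), 'tau': array([-2.51378078e-04, -3.72207963e+01,  2.52685136e+01,  1.34600323e-03,
        1.77851103e-05, -5.28732556e-06]), 'eef_pos': array([ 0.12939584, -0.48296104,  0.22090811]), 'tool_rot': array([ 9.91446735e-01,  1.30511958e-01, -6.58381825e-06, -6.43014506e-06]), 'ft_force': array([-0.04944414, -0.33527192,  1.10700868]), 'ft_torque': array([0.07680385, 0.0955674 , 0.00308898]), 'grasp_force': 0.0, 'grip_width': 0.08509960799166338}
```

View pics/top0.png

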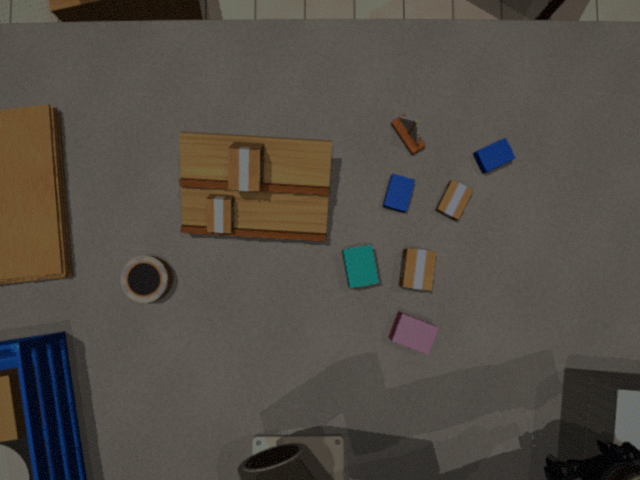

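View pics/side0.png

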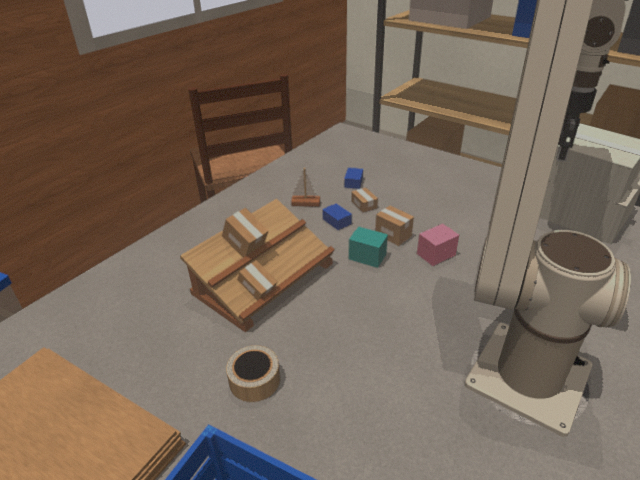

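The top view shows the brown tall carton at (418,269) and the brown low carton at (455,200). Blue, turquoise and pink look-alikes stand around them. The board spans (181,132) to (331,240), with the tall stock at (246,168) and the low stock at (220,214), so the wider free stretch on both rows is to the right (−y).

```bash
cat > h.py <<'E'
from workcell import bot
import cv2,numpy as np
from scipy.optimize import minimize
from scipy.spatial.transform import Rotation as R
def proj(c,P):
    i=bot.camera_info(c);T=np.array(i["camera_from_world"])
    return cv2.projectPoints(np.asarray(P,float),cv2.Rodrigues(T[:3,:3])[0],T[:3,3],np.array(i["intrinsics"]),np.array(i["distortion"]))[0][:,0]
def box(L,W,H,x0=None):
    x0=-L/2 if x0 is None else x0
    return np.array([[x0+a*L,(b-.5)*W,c*H] for a in(0,1) for b in(0,1) for c in(0,1)])
def rot(yaw,slope=0): return R.from_euler('ZY',[yaw,-slope]).as_matrix()
def boardpose(p): return rot(p[2],np.radians(24)),np.array([p[0],p[1],.035])
S=4
def render(c,P):
    m=np.zeros((480*S,640*S),np.uint8)
    cv2.fillConvexPoly(m,cv2.convexHull(np.round((proj(c,P)+.5)*S*16-.5*16).astype(np.int32)),1,shift=4)
    return cv2.resize(m.astype(np.float32),(640,480),interpolation=cv2.INTER_AREA)
def fit(masks,pts,p0,step=(.01,.01,.15)):
    def cost(p):
        t=0
        for c,m in masks.items():
            r=render(c,pts(p));t+=1-np.minimum(r,m).sum()/np.maximum(r,m).sum()
        return t/len(masks)
    s=np.array([p0]+[np.array(p0)+np.eye(3)[k]*step[k] for k in range(3)])
    o=minimize(cost,p0,method='Nelder-Mead',options=dict(initial_simplex=s,xatol=1e-4,fatol=1e-5))
    return o.x,o.fun
def mask(c,n,uv,tol=12,others=()):
    best=None
    for k in (n,)+tuple(others):
        for d in bot.silhouettes(c,k):
            if np.hypot(*(np.array(d["uv"])-uv))<tol and d["mask"].sum()<20000: return d["mask"].astype(np.float32)
def ray(c,uv,z):
    i=bot.camera_info(c);T=np.array(i["camera_from_world"])
    n=cv2.undistortPoints(np.array([[uv]],float),np.array(i["intrinsics"]),np.array(i["distortion"]))[0,0]
    d=T[:3,:3].T@np.array([*n,1]);o=-T[:3,:3].T@T[:3,3];return o+d*(z-o[2])/d[2]
E
python3 - <<'E'
from h import *
for c in("side","top"):bot.camera(c)
for n,dim,top,side,yaw in(("tall_carton",(.08,.06,.065),(418,269),(394,225),0),("low_carton",(.07,.05,.035),(455,200),(364,198),-.4)):
    ms={c:mask(c,n,uv,others=("tall_stock","low_stock","low_carton")) for c,uv in(("top",top),("side",side))}
    print({c:None if m is None else m.sum() for c,m in ms.items()})
    ms={c:m for c,m in ms.items() if m is not None}
    p0=[*ray("top",top,dim[2])[:2],yaw]
    f=lambda p:box(*dim)@rot(p[2]).T+[p[0],p[1],0]
    for k in [ms]+[{c:m} for c,m in ms.items()]: print(n,list(k),fit(k,f,p0))
# board: corners by hand on top face
L=.205;bp=[[0,-.15,0],[0,.15,0],[L,-.15,0],[L,.15,0]]
cl=np.array([[0,-.15,.014],[0,.15,.014],[.014,-.15,.014],[.014,.15,.014]]);
bpts=np.array(bp+cl.tolist()); bf=lambda p:bpts@boardpose(p)[0].T+boardpose(p)[1]
p0=[*ray("top",(254,232),.035)[:2],0]
mt=mask("top","board",(268,185),others=("tall_carton",))
pb,e=fit({"top":mt},bf,p0);print("board mask",pb,e)
for c in("top","side"):
    print(c,"pts",[(n,np.round(proj(c,[boardpose(pb)[0]@[x,0,0]+boardpose(pb)[1]])[0],1)) for n,x in(("low",.014),("up",.114))])
    im=cv2.imread(f"pics/{c}0.png")
    e=np.array([[0,-.15,.014],[0,.15,.014],[L,.15,0],[L,-.15,0]])@boardpose(pb)[0].T+boardpose(pb)[1]
    cv2.polylines(im,[np.round(proj(c,e)*16).astype(np.int32)],True,(0,255,0),1,shift=4)
    x,y=(100,100) if c=="top" else (140,150)
    cv2.imwrite(f"pics/{c}b.png",cv2.resize(im[y:y+190,x:x+260],None,fx=3,fy=3))
a=cv2.imread("pics/topb.png");b=cv2.imread("pics/sideb.png")
cv2.imwrite("pics/b.png",cv2.resize(np.vstack([a,b]),(410,600)) if 0 else cv2.resize(np.hstack([a,b]),(800,293)))
E
```

```text
{'top': np.float32(1323.0), 'side': np.float32(1111.0)}
tall_carton ['top', 'side'] (array([ 0.44535395, -0.25120254, -0.11630796]), np.float64(0.0828392505645752))
tall_carton ['top'] (array([ 0.44482012, -0.25115352, -0.12849415]), np.float64(0.04111093282699585))
tall_carton ['side'] (array([ 0.44902403, -0.25567422, -0.20984322]), np.float64(0.07400912046432495))
{'top': np.float32(941.0), 'side': np.float32(472.0)}
low_carton ['top', 'side'] (array([ 0.59044166, -0.33464147, -0.47523983]), np.float64(0.08363309502601624))
low_carton ['top'] (array([ 0.58999946, -0.33411345, -0.47758884]), np.float64(0.04003387689590454))
low_carton ['side'] (array([ 0.59472753, -0.3394352 , -0.49265131]), np.float64(0.049176156520843506))
board mask [ 0.52133491  0.08830133 -0.06837461] 0.2009207010269165
top pts [('low', array([253.9, 227.2])), ('up', array([254.7, 180.7]))]
side pts [('low', array([286.3, 279.6])), ('up', array([256.9, 250.1]))]
```

View pics/b.png

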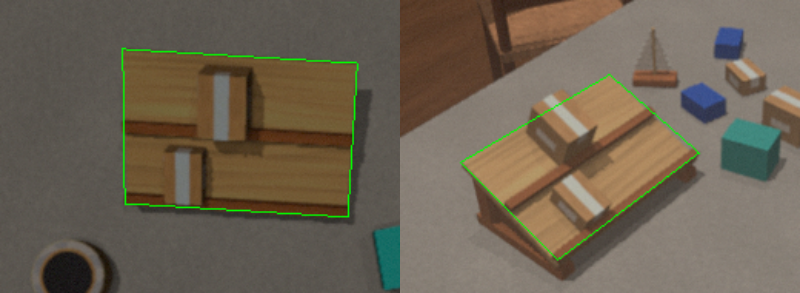

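The overlay of the fitted board matches its edges and cleats in both views. Next I'll fit the stock cartons and work out the targets.

```bash
cat >> h.py <<'E'
PB=np.array([.5213,.0883,-.0684]); TALL=(.445,-.2515,-.125); LOW=(.5905,-.3345,-.477)
def down(yaw,tilt=0): # tool rot: x at yaw, z down (board normal if tilted)
    return rot(yaw,tilt)@np.diag([1,-1,-1.])
def delta(p,Rt):
    o=bot.get_obs();Rc=R.from_quat(o["tool_rot"])
    best=min(((R.from_matrix(Rt@np.diag(f))*Rc.inv()).as_rotvec() for f in([1,1,1],[-1,-1,1])),key=np.linalg.norm)
    alt=max(((R.from_matrix(Rt@np.diag(f))*Rc.inv()).as_rotvec() for f in([1,1,1],[-1,-1,1])),key=np.linalg.norm)
    print("d mm",np.round((np.array(p)-o["eef_pos"])*1e3,1),"rot",np.round(best,3),"alt",np.round(alt,3))
def onboard(x,y,h): # TCP target for grasp point height h above face
    Rb,t=boardpose(PB);return t+Rb@np.array([x,y,h+.003]),down(PB[2],np.radians(24))
def onbench(c,h,z=0): return np.array([c[0],c[1],h+.003+z]),down(c[2])
E
python3 - <<'E'
from h import *
# brown/wood segmentation refinement of board in top view
im=cv2.imread("pics/top0.png");hsv=cv2.cvtColor(im,cv2.COLOR_BGR2HSV)
m=((hsv[...,0]<25)&(hsv[...,1]>90)).astype(np.uint8);w=np.zeros_like(m);w[110:255,172:340]=1;m*=w
m=cv2.morphologyEx(m,cv2.MORPH_CLOSE,np.ones((15,15)));m=cv2.morphologyEx(m,cv2.MORPH_OPEN,np.ones((5,5))).astype(np.float32)
L=.205
bpts=np.array([[0,-.15,0],[0,.15,0],[L,-.15,0],[L,.15,0],[0,-.15,.014],[0,.15,.014]])
bf=lambda p:bpts@boardpose(p)[0].T+boardpose(p)[1]
pb,e=fit({"top":m},bf,PB);print(pb,e,m.sum())
for c in("top","side"):bot.camera(c)
Rb,t=boardpose(PB)
for n,dim,top,side,x in(("tall_stock",(.08,.06,.065),(246,168),(244,231),.154),("low_stock",(.07,.05,.035),(220,214),(256,280),.049)):
    ms={c:mask(c,n,uv,others=("tall_carton","low_carton")) for c,uv in(("top",top),("side",side))}
    ms={c:v for c,v in ms.items() if v is not None}
    for k in [{c:v} for c,v in ms.items()]:
        print(n,list(k),fit(k,lambda p:(box(*dim)@rot(p[2]).T+[p[0],p[1],0])@Rb.T+t,[x,.04,0]))
delta(*onbench(TALL,.038,.10))
E
```

```text
[ 0.52049764  0.08817495 -0.06794358] 0.015083551406860352 15067.0
tall_stock ['top'] (array([0.15234233, 0.01329759, 0.00427253]), np.float64(0.0204659104347229))
tall_stock ['side'] (array([0.15530376, 0.00951275, 0.06496882]), np.float64(0.07734239101409912))
low_stock ['top'] (array([ 0.04673961,  0.06783517, -0.00216743]), np.float64(0.024898946285247803))
low_stock ['side'] (array([0.04969627, 0.06431478, 0.02280472]), np.float64(0.07189041376113892))
d mm [315.6 231.5 -79.9] rot [ 0.    -0.    -0.387] alt [0.    0.    2.755]
```

```bash
python3 -m inch '[316,231,-20,0,0,-0.387,100,316,231,-20,0,0,-0.387,100,316,231,-20,0,0,-0.387,100,316,231,-20,0,0,-0.387,100,316,231,-20,0,0,-0.387,100,316,231,-20,0,0,-0.387,100,316,231,-20,0,0,-0.387,100,316,231,-20,0,0,-0.387,100]'; python3 -c "
from h import *
print(bot.get_obs()['joint_pos']);delta(*onbench(TALL,.038,.06))"
```

```text
clock: 2.92
eef_pos: [0.3877, -0.2939, 0.2048]
tool_rot: [0.998, -0.063, 0.0, 0.0]
ft_force: [0.4, -0.6, -0.3]
grip_width: 0.0858
grasp_force: 0.0
[-6.48617989e-01  2.21188184e-01 -6.24813417e-02  1.28642219e+00
 -8.09827229e-05  2.61833449e+00]
d mm [  57.3   42.4 -103.8] rot [0.    0.001 0.   ] alt [ 1.000e-03 -1.000e-03 -3.141e+00]
```

```bash
python3 -m inch '[57,42,0,0,0,0.98,100,57,42,0,0,0,0.98,100,57,42,0,0,0,0.98,100,57,42,0,0,0,0.98,100,57,42,0,0,0,0.98,100,57,42,0,0,0,0.98,100,57,42,0,0,0,0.98,100,57,42,0,0,0,0.98,100]' >/dev/null; python3 -m inch '[0,0,0,0,0,0.98,100,0,0,0,0,0,0.98,100,0,0,0,0,0,0.98,100,0,0,0,0,0,0.98,100,0,0,0,0,0,0.98,100,0,0,0,0,0,0.98,100,0,0,0,0,0,0.98,100,0,0,0,0,0,0.98,100]' >/dev/null; python3 -m inch '[0,0,-40,0,0,0.98,100,0,0,-40,0,0,0.98,100,0,0,-40,0,0,0.98,100,0,0,-40,0,0,0.98,100,0,0,-40,0,0,0.98,100,0,0,-40,0,0,0.98,100,0,0,-40,0,0,0.98,100,0,0,-40,0,0,0.98,100]' ; python3 -c "
from h import *
print(bot.get_obs()['joint_pos']);delta(*onbench(TALL,.038,.06))"
```

```text
clock: 4.92
eef_pos: [0.4433, -0.2533, 0.1647]
tool_rot: [0.16, 0.987, -0.0, -0.0]
ft_force: [-1.0, -0.2, -1.0]
grip_width: 0.0853
grasp_force: 0.0
[-5.19163045e-01  2.92888886e-01 -7.42890440e-02  1.20362094e+00
 -2.75286534e-06 -1.98223725e-01]
d mm [  1.7   1.8 -63.7] rot [ 0.    -0.     0.196] alt [-0.    -0.    -2.946]
```

```bash
python3 -m inch '[2,2,-20,0,0,0.196,100,2,2,-20,0,0,0.196,100,2,2,-40,0,0,0.196,100,2,2,-60,0,0,0.196,100,2,2,-80,0,0,0.196,100,2,2,-100,0,0,0.196,100,2,2,-123,0,0,0.196,100,2,2,-123,0,0,0.196,100]'; python3 - <<'E'
from h import *
delta(*onbench(TALL,.038))
cv2.imwrite("pics/g1.png",cv2.resize(bot.camera("side")[130:290,300:500],None,fx=3,fy=3))
E
```

```text
clock: 5.58
eef_pos: [0.4422, -0.2496, 0.0377]
tool_rot: [0.065, 0.998, 0.002, -0.004]
ft_force: [-1.6, 0.7, -0.7]
grip_width: 0.0858
grasp_force: 0.0
d mm [ 2.8 -1.9  3.3] rot [-0.004 -0.007  0.006] alt [-0.011  0.006 -3.136]
```

View pics/g1.png

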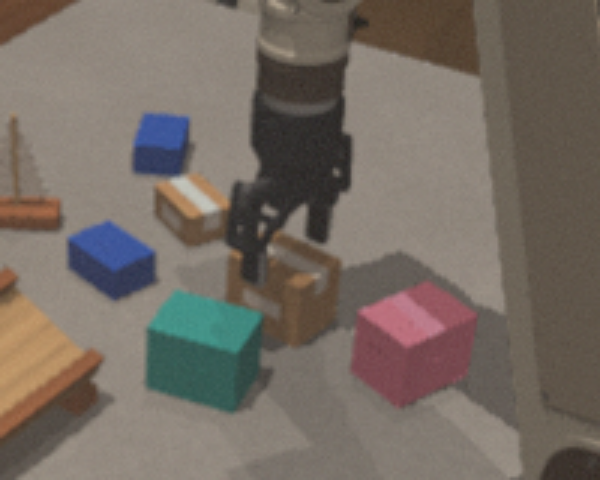

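The fingers straddle the brown tall carton (left fingertip at about (255,270) in the crop). I'll close.

```bash
python3 -m inch '[3,-2,3,0,0,0,100,3,-2,3,0,0,0,0,3,-2,3,0,0,0,0,3,-2,3,0,0,0,0,3,-2,3,0,0,0,0,3,-2,3,0,0,0,0,3,-2,3,0,0,0,0,3,-2,3,0,0,0,0]'
```

```text
clock: 6.3
eef_pos: [0.4501, -0.2541, 0.0472]
tool_rot: [0.065, 0.998, -0.001, 0.002]
ft_force: [-0.2, 1.4, 6.7]
grip_width: 0.057
grasp_force: 62.2
```

```bash
python3 -m inch '[0,0,40,0,0,0,0,0,0,80,0,0,0,0,0,0,120,0,0,0,0,0,0,160,0,0,0,0,0,0,190,0,0,0,0,0,0,190,0,0,0,0,0,0,190,0,0,0,0,0,0,190,0,0,0,0]'; python3 - <<'E'
from h import *
o=bot.get_obs();print(o['joint_pos'])
for c in("side","top"):bot.camera(c)
for c in("side","top"):
    P=o["eef_pos"]
    d=[(round(d["confidence"],2),np.round(d["uv"],1),np.round(proj(c,[P-[0.004,0,.045]])[0],1)) for d in bot.spot_point(c,"tall_carton")];print(c,d)
p,Rt=onboard(.160,-.085,.042+.07);delta(p,Rt)
E
```

```text
clock: 6.97
eef_pos: [0.4474, -0.2528, 0.2334]
tool_rot: [0.065, 0.998, 0.001, -0.001]
ft_force: [-0.1, 1.1, -6.6]
grip_width: 0.0565
grasp_force: 66.4
[-5.14373031e-01  2.65246985e-01  7.01128606e-02  1.37805306e+00
 -2.24153345e-05 -3.83565514e-01]
side [(0.87, array([399.2, 176.3]), array([399. , 173.8])), (0.66, array([436.6, 253. ]), array([399. , 173.8])), (0.62, array([366.3, 260. ]), array([399. , 173.8]))]
top [(0.85, array([411.2, 331.1]), array([432.4, 270. ])), (0.75, array([359.6, 266.9]), array([432.4, 270. ])), (0.59, array([433., 270.]), array([432.4, 270. ])), (0.32, array([249.4, 163.8]), array([432.4, 270. ]))]
d mm [167.5 249.4 -27.3] rot [-0.044 -0.421  0.061] alt [ 0.631 -0.061 -3.014]
```

```bash
python3 -m inch '[167,249,0,-0.044,-0.421,0.061,0,167,249,0,-0.044,-0.421,0.061,0,167,249,0,-0.044,-0.421,0.061,0,167,249,0,-0.044,-0.421,0.061,0,167,249,0,-0.044,-0.421,0.061,0,167,249,0,-0.044,-0.421,0.061,0,167,249,0,-0.044,-0.421,0.061,0,167,249,0,-0.044,-0.421,0.061,0]'; python3 -m inch '[0,0,0,0,0,0,0,0,0,0,0,0,0,0,0,0,0,0,0,0,0]'; python3 - <<'E'
from h import *
o=bot.get_obs();print(o['joint_pos'],o['ft_force'])
for c in("side","top"):cv2.imwrite(f"pics/{c}2.png",bot.camera(c))
a=[cv2.imread(f"pics/{c}2.png") for c in("side","top")]
cv2.imwrite("pics/h1.png",cv2.resize(np.hstack([a[0][120:340,170:430],a[1][90:310,170:430]]),(800,338)))
Rb,t=boardpose(PB);g=Rb.T@(o["eef_pos"]-t);print("tcp in board",g)
for c in("side","top"):
    ds=bot.silhouettes(c,"tall_carton");ex=proj(c,[t+Rb@(g-[.004,0,.02])])[0]
    print(c,ex,[(round(d["confidence"],2),np.round(d["uv"]),int(d["mask"].sum())) for d in ds],[np.round(d["uv"],1) for d in bot.spot_point(c,"tall_carton")],proj(c,[t+Rb@(g-[.004,0,.0455])])[0])
p,Rt=onboard(.160,-.085,.042+.06);delta(p,Rt)
E
```

```text
clock: 7.83
eef_pos: [0.6171, 0.0017, 0.2332]
tool_rot: [0.03, 0.977, -0.006, 0.209]
ft_force: [0.1, -0.0, -3.6]
grip_width: 0.0569
grasp_force: 66.8
clock: 8.08
eef_pos: [0.6137, -0.0052, 0.2328]
tool_rot: [0.034, 0.978, -0.009, 0.208]
ft_force: [0.8, -0.5, -5.1]
grip_width: 0.0568
grasp_force: 66.8
[ 0.00931498  0.14527676 -0.17759285  0.83004333 -0.03463312  0.07156148] [ 0.83595796 -0.54828293 -5.06474588]
tcp in board [ 0.17051559 -0.08691863  0.14062293]
side [279.40743583 186.56598529] [(0.91, array([366., 249.]), 1225), (0.67, array([439., 242.]), 1291), (0.64, array([283., 190.]), 1280), (0.53, array([264., 260.]), 7792)] [array([434.8, 253.5]), array([367.3, 257.4]), array([276.4, 198.5])] [276.90349955 193.82425731]
top [294.98259489 173.01173172] [(0.96, array([412., 332.]), 1361), (0.88, array([294., 163.]), 904), (0.74, array([362., 266.]), 1199)] [array([408.9, 328.2]), array([296.9, 170.5]), array([363.3, 265. ])] [295.87240252 169.51040264]
d mm [  3.7   1.8 -38.8] rot [0.002 0.004 0.003] alt [ 1.28  -0.092 -2.866]
```

View pics/h1.png

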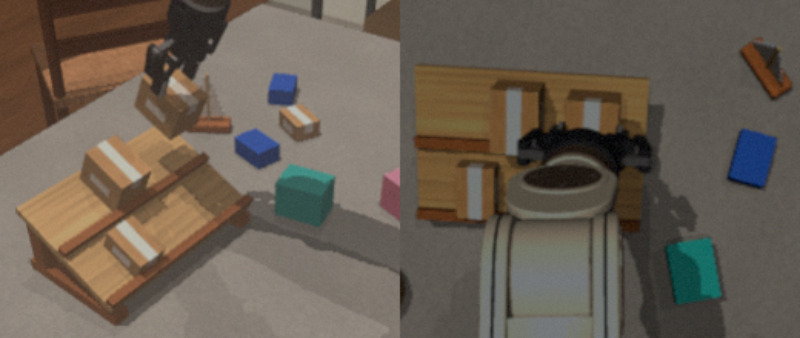

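```bash
cat >> h.py <<'E'
def bd(x,y,z): # board-frame tcp target -> world delta; prints current too
    o=bot.get_obs();Rb,t=boardpose(PB);g=Rb.T@(o["eef_pos"]-t)
    print("tcp board mm",np.round(g*1e3,1),"F board",np.round(Rb.T@o["ft_force"],1),"grip",o["grip_width"],o["grasp_force"])
    delta(t+Rb@(np.array([x,y,z])/1e3),down(PB[2],np.radians(24)))
E
python3 -c "
from h import *
bd(163,-85,65)"
```

```text
tcp board mm [172.5 -87.1 141.9] F board [-1.9 -0.3 -3.8] grip 0.05661212628697515 66.81283593177795
d mm [ 22.7   0.5 -74.1] rot [0.002 0.004 0.003] alt [ 1.28  -0.092 -2.866]
```

```bash
python3 -m inch '[6,0,-19,0,0,0,0,12,0,-38,0,0,0,0,18,0,-57,0,0,0,0,23,0,-74,0,0,0,0,23,0,-74,0,0,0,0,23,0,-74,0,0,0,0,23,0,-74,0,0,0,0]'; python3 - <<'E'
from h import *
bd(163,-85,50)
cv2.imwrite("pics/s3.png",bot.camera("side"));bot.camera("top")
Rb,t=boardpose(PB);g=Rb.T@(bot.get_obs()["eef_pos"]-t)
for c in("side","top"):
    ex=proj(c,[t+Rb@(g-[.004,0,.02])])[0]
    for d in bot.silhouettes(c,"tall_carton"):
        if np.hypot(*(np.array(d["uv"])-ex))<14:
            m=d["mask"].astype(np.float32)
            print(c,m.sum(),fit({c:m},lambda p:box(.08,.06,.065)@Rb.T+t+Rb@np.array([p[0],-.085 if c=="side" else p[2],p[1] if c=="side" else .02]),[.158,.02,-.085],(.005,.005,.005)))
E
```

```text
clock: 8.97
eef_pos: [0.6389, -0.0046, 0.1619]
tool_rot: [0.034, 0.977, -0.008, 0.211]
ft_force: [-0.4, -0.8, -3.0]
grip_width: 0.0567
grasp_force: 66.9
tcp board mm [164.6 -84.7  65.6] F board [-1.5 -0.8 -2.6] grip 0.0566936919702175 66.89343452453613
d mm [  4.9  -0.7 -14.9] rot [0.002 0.006 0.001] alt [ 1.283 -0.091 -2.866]
side 1135.0 (array([ 0.16107979,  0.01788778, -0.08399238]), np.float64(0.1968056559562683))
top 723.0 (array([ 0.16170018,  0.01901605, -0.08622182]), np.float64(0.5631232857704163))
```

```bash
python3 -m inch '[2,0,-6,0,0,0,0,4,0,-11,0,0,0,0,5,0,-15,0,0,0,0,5,0,-15,0,0,0,0,5,0,-15,0,0,0,0]'; python3 -c "
from h import *
bd(162,-85,44)"
```

```text
clock: 9.58
eef_pos: [0.6432, -0.0043, 0.1452]
tool_rot: [0.034, 0.977, -0.008, 0.21]
ft_force: [-0.7, 0.2, -3.0]
grip_width: 0.0567
grasp_force: 67.0
tcp board mm [161.7 -84.   48.6] F board [-1.9  0.2 -2.5] grip 0.05668001930577102 66.97806358337402
d mm [ 2.  -1.1 -4.1] rot [0.002 0.004 0.001] alt [-1.28   0.091  2.867]
```

```bash
python3 -m inch '[1,0,-2,0,0,0,0,2,0,-4,0,0,0,0,2,0,-4,0,0,0,0]'; python3 -c "
from h import *
bd(162,-85,43)"; python3 -m inch '[0,0,-2,0,0,0,0,0,0,-2,0,0,0,0]'; python3 -c "
from h import *
bd(162,-85,43)"
```

```text
clock: 9.83
eef_pos: [0.6435, -0.0043, 0.1449]
tool_rot: [0.034, 0.977, -0.008, 0.21]
ft_force: [-22.3, 0.4, 20.8]
grip_width: 0.0569
grasp_force: 72.1
tcp board mm [161.9 -84.1  48.2] F board [-11.8  -1.1  28.1] grip 0.05685554674653811 72.07914233207703
d mm [ 2.1 -1.1 -4.7] rot [0.002 0.004 0.001] alt [-1.281  0.091  2.867]
clock: 10.0
eef_pos: [0.6436, -0.0043, 0.1448]
tool_rot: [0.034, 0.977, -0.008, 0.211]
ft_force: [-29.7, 0.3, 29.4]
grip_width: 0.057
grasp_force: 73.7
tcp board mm [161.9 -84.   48.1] F board [-15.1  -1.7  38.9] grip 0.05700930150633282 73.69275212287903
d mm [ 2.1 -1.1 -4.6] rot [0.002 0.006 0.001] alt [-1.284  0.091  2.866]
```

```bash
python3 -m inch '[-1,0,3,0,0,0,0,-1,0,3,0,0,0,0]'; python3 -c "
from h import *
bd(162,-85,48)
cv2.imwrite('pics/c1.png',cv2.resize(bot.camera('side')[150:310,180:380],None,fx=3,fy=3))"
```

```text
clock: 10.17
eef_pos: [0.6443, -0.0043, 0.1453]
tool_rot: [0.034, 0.977, -0.008, 0.211]
ft_force: [-13.6, 0.8, 13.3]
grip_width: 0.0569
grasp_force: 70.0
tcp board mm [162.7 -84.   48.3] F board [-7.1 -0.1 17.7] grip 0.05685518706319897 69.97789978981018
d mm [-0.6 -1.  -0.6] rot [0.002 0.007 0.001] alt [ 1.285 -0.091 -2.865]
```

View pics/c1.png

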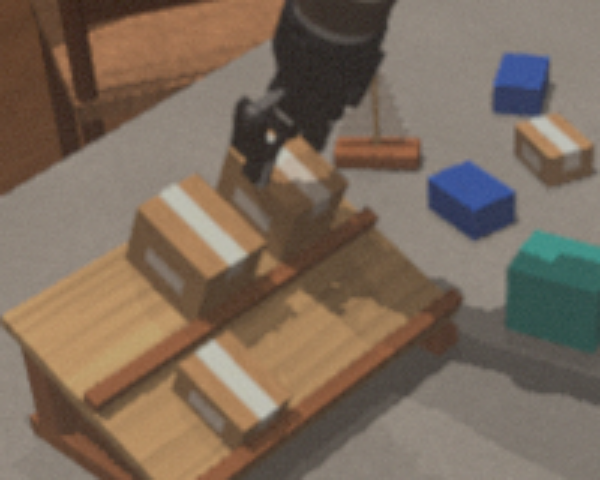

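The held carton lies on the board just uphill of the upper cleat, at about (285,240) in the crop, clear of its neighbour. I'll open partway, then withdraw along the board's normal.

```bash
python3 -m inch '[0,0,0,0,0,0,80,0,0,0,0,0,0,85,0,0,0,0,0,0,85,0,0,0,0,0,0,85,0,0,0,0,0,0,85,0,0,0,0,0,0,85]'; python3 -m inch '[0,0,0,0,0,0,88,-4,0,9,0,0,0,88,-12,0,28,0,0,0,88,-24,0,55,0,0,0,88,-38,0,86,0,0,0,88,-50,0,115,0,0,0,88,-50,0,115,0,0,0,88]'; python3 - <<'E'
from h import *
bd(162,-85,150)
cv2.imwrite('pics/c2.png',cv2.resize(bot.camera('side')[150:310,180:380],None,fx=3,fy=3))
Rb,t=boardpose(PB);ex=proj("side",[t+Rb@[.154,-.085,.03]])[0]
for d in bot.silhouettes("side","tall_carton"):
    if np.hypot(*(np.array(d["uv"])-ex))<14:
        m=d["mask"].astype(np.float32)
        print(fit({"side":m},lambda p:box(.08,.06,.065)@rot(p[2]).T@Rb.T+t+Rb@np.array([p[0],p[1],0]),[.154,-.085,0]))
delta(*onbench(LOW,.022,.12));print(bot.get_obs()['joint_pos'])
E
```

```text
clock: 10.72
eef_pos: [0.6446, -0.0043, 0.1425]
tool_rot: [0.034, 0.977, -0.008, 0.21]
ft_force: [0.4, -0.4, -0.5]
grip_width: 0.0729
grasp_force: 0.0
clock: 11.3
eef_pos: [0.5963, -0.0043, 0.2668]
tool_rot: [0.034, 0.976, -0.008, 0.216]
ft_force: [1.8, 0.3, 1.1]
grip_width: 0.0749
grasp_force: 0.0
tcp board mm [168.5 -87.3 178.7] F board [2.1 0.5 0.3] grip 0.07490427977862237 0.0
d mm [  5.9   1.9 -28.9] rot [0.002 0.017 0.001] alt [ 1.299 -0.091 -2.858]
(array([ 0.15717496, -0.08726341, -0.06707279]), np.float64(0.11475861072540283))
d mm [  -4.5 -330.2 -115.8] rot [ 0.118  0.415 -0.402] alt [-0.572  0.162  2.678]
[ 0.01091572  0.08689134 -0.17488122  0.8819238  -0.03449973  0.07243914]
```

View pics/c2.png

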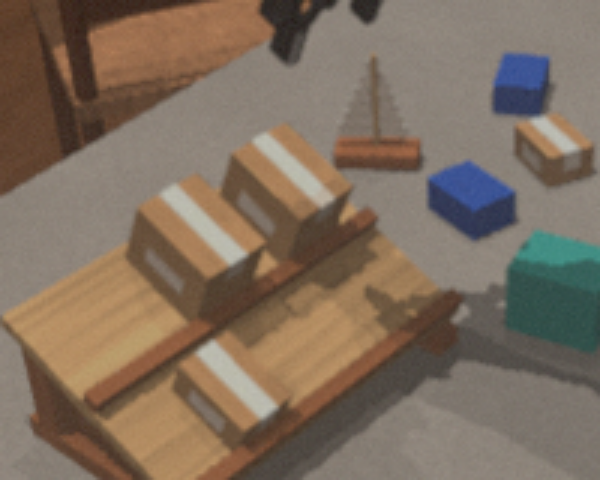

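The tall carton sits flat against the upper cleat next to its neighbour. Next is the low carton.

```bash
python3 -m inch '[-5,-330,-10,0.118,0.415,-0.402,100,-5,-330,-10,0.118,0.415,-0.402,100,-5,-330,-10,0.118,0.415,-0.402,100,-5,-330,-10,0.118,0.415,-0.402,100,-5,-330,-10,0.118,0.415,-0.402,100,-5,-330,-10,0.118,0.415,-0.402,100,-5,-330,-10,0.118,0.415,-0.402,100,-5,-330,-10,0.118,0.415,-0.402,100]' ;  python3 -m inch '[0,0,-30,0,0,0,100,0,0,-60,0,0,0,100,0,0,-60,0,0,0,100,0,0,-60,0,0,0,100]'; python3 - <<'E'
from h import *
delta(*onbench(LOW,.022,.05));print(bot.get_obs()['joint_pos'])
bot.camera("side")
m=mask("side","low_carton",(364,198))
if m is not None: print(fit({"side":m},lambda p:box(.07,.05,.035)@rot(p[2]).T+[p[0],p[1],0],LOW))
E
```

```text
clock: 12.07
eef_pos: [0.5887, -0.3367, 0.2442]
tool_rot: [0.237, 0.972, 0.001, -0.005]
ft_force: [0.5, 0.3, -0.1]
grip_width: 0.0855
grasp_force: 0.0
clock: 12.4
eef_pos: [0.5871, -0.3333, 0.1836]
tool_rot: [0.236, 0.972, 0.002, -0.007]
ft_force: [0.7, 0.6, 1.4]
grip_width: 0.0853
grasp_force: 0.0
d mm [   3.4   -1.2 -108.6] rot [-0.007 -0.012  0.   ] alt [-0.02   0.011 -3.141]
[-5.16218923e-01  6.32431501e-01  5.10345846e-01  1.46291457e+00
 -2.69092202e-04 -3.87557122e-02]
(array([ 0.59375452, -0.34098441, -0.5589059 ]), np.float64(0.11043655872344971))
```

```bash
python3 -m inch '[3,-1,-30,-0.007,-0.012,0,100,3,-1,-60,-0.007,-0.012,0,100,3,-1,-90,-0.007,-0.012,0,100,3,-1,-120,-0.007,-0.012,0,100,3,-1,-140,-0.007,-0.012,0,100,3,-1,-140,-0.007,-0.012,0,100,3,-1,-140,-0.007,-0.012,0,100,3,-1,-140,-0.007,-0.012,0,100]'; python3 - <<'E'
from h import *
delta(*onbench(LOW,.022))
cv2.imwrite('pics/g2.png',cv2.resize(bot.camera('side')[120:270,270:470],None,fx=3,fy=3))
E
```

```text
clock: 13.17
eef_pos: [0.5947, -0.3361, 0.0511]
tool_rot: [0.236, 0.972, -0.002, 0.007]
ft_force: [-0.1, 0.0, 0.8]
grip_width: 0.0856
grasp_force: 0.0
d mm [ -4.2   1.6 -26.1] rot [ 0.007  0.012 -0.001] alt [-0.019  0.012  3.141]
```

View pics/g2.png

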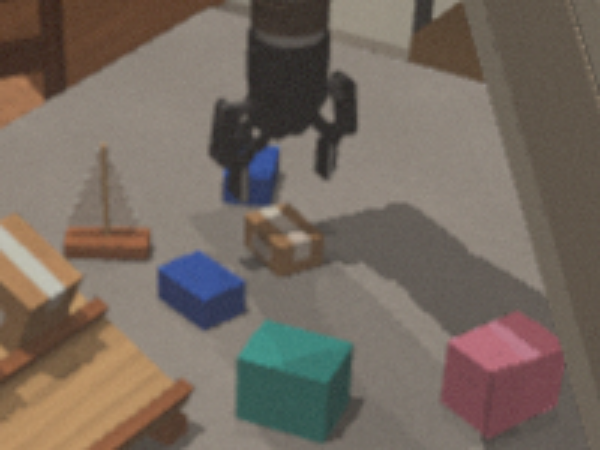

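The open fingers are above and either side of the low carton (285,238 in the crop). I'll lower and close.

```bash
python3 -m inch '[-4,2,-9,0.007,0.012,0,100,-4,2,-18,0.007,0.012,0,100,-4,2,-26,0.007,0.012,0,100,-4,2,-26,0.007,0.012,0,100,-4,2,-26,0.007,0.012,0,100]'; python3 -m inch '[0,0,0,0,0,0,0,0,0,0,0,0,0,0,0,0,0,0,0,0,0,0,0,0,0,0,0,0,0,0,0,0,0,0,0,0,0,0,0,0,0,0,0,0,0,0,0,0,0]'
```

```text
clock: 13.63
eef_pos: [0.5874, -0.3329, 0.0203]
tool_rot: [0.236, 0.972, 0.001, -0.004]
ft_force: [-0.1, -0.7, -0.2]
grip_width: 0.0855
grasp_force: 0.0
clock: 14.22
eef_pos: [0.5905, -0.3345, 0.0248]
tool_rot: [0.236, 0.972, -0.0, 0.0]
ft_force: [0.2, -0.6, 8.9]
grip_width: 0.0005
grasp_force: 4.5
```

```bash
python3 - <<'E'
from h import *
a=bot.camera('side');b=bot.camera('top')
cv2.imwrite('pics/g3.png',np.hstack([cv2.resize(a[120:270,270:470],(400,300)),cv2.resize(b[120:270,360:560],(400,300))]))
for c in("side","top"):
  print(c,[(round(d["confidence"],2),np.round(d["uv"]),int(d["mask"].sum())) for d in bot.silhouettes(c,"low_carton")], proj(c,[bot.get_obs()["eef_pos"]]))
E
```

```text
side [(0.83, array([339., 215.]), 582), (0.73, array([364., 201.]), 427), (0.72, array([348., 182.]), 138), (0.4, array([256., 280.]), 894)] [[364.16071677 197.86331391]]
top [(0.96, array([397., 189.]), 889), (0.89, array([449., 211.]), 409), (0.46, array([478., 157.]), 134)] [[453.63005647 199.83934443]]
```

View pics/g3.png

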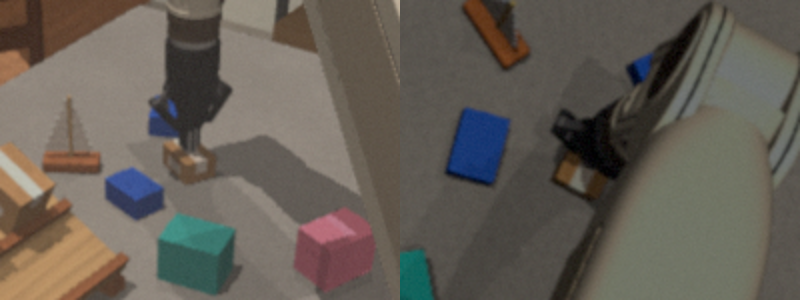

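The grasp missed. The fingers are fully shut and the carton seems to lie on the robot's side of them. I'll raise straight up and look again.

```bash
python3 -m inch '[0,0,30,0,0,0,0,0,0,60,0,0,0,0,0,0,100,0,0,0,0,0,0,130,0,0,0,0,0,0,130,0,0,0,0,0,0,130,0,0,0,100,0,0,130,0,0,0,100,0,0,130,0,0,0,100]'; python3 - <<'E'
from h import *
print(bot.get_obs()["grip_width"])
a=bot.camera('side');b=bot.camera('top')
cv2.imwrite('pics/g4.png',np.hstack([cv2.resize(a[120:270,270:470],(400,300)),cv2.resize(b[120:270,360:560],(400,300))]))
f=lambda p:box(.07,.05,.035)@rot(p[2]).T+[p[0],p[1],0]
for d in bot.silhouettes("side","low_carton"):
    print(np.round(d["uv"]),d["mask"].sum())
    if np.hypot(*(np.array(d["uv"])-(364,201)))<12:
        for y in(-.5,0,.6,1.2):print(fit({"side":d["mask"].astype(np.float32)},f,[.58,-.335,y]))
for d in bot.silhouettes("top","low_carton"):print("top",np.round(d["uv"]),d["mask"].sum())
E
```

```text
clock: 15.08
eef_pos: [0.5873, -0.3328, 0.1498]
tool_rot: [0.236, 0.972, 0.001, -0.004]
ft_force: [-0.7, 0.0, -0.4]
grip_width: 0.0354
grasp_force: 0.0
0.035420106853510394
[350. 177.] 346
[365. 203.] 466
(array([ 0.59468639, -0.33953119, -0.49196765]), np.float64(0.06070208549499512))
(array([ 0.59424987, -0.3387146 , -0.48511952]), np.float64(0.06476813554763794))
(array([ 0.59467938, -0.33742602,  0.68790953]), np.float64(0.21162408590316772))
(array([ 0.59446816, -0.33851184,  0.65841458]), np.float64(0.2142857313156128))
[335. 214.] 509
[302. 193.] 689
top [454. 203.] 807
top [488. 149.] 378
top [396. 191.] 910
```

View pics/g4.png

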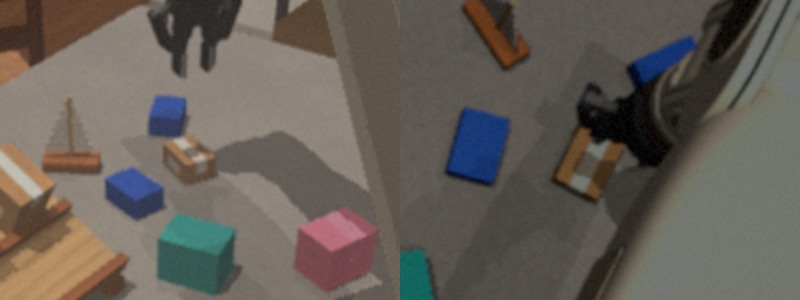

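The carton hasn't moved: the side fit gives (0.595, −0.340) as before. The picture rows put the shut fingertips at z≈34 mm while the TCP was at 25 mm. With 9 N upward force as well, they were resting on the carton's top. So the fingertips stand about 30 mm farther back than assumed. I'll re-approach, descending in small steps and watching the force.

```bash
python3 -m inch '[0,0,0,0,0,0,100,0,0,0,0,0,0,100,0,0,0,0,0,0,100,0,0,0,0,0,0,100]'; python3 -m inch '[2,-1,-40,0,0,0,100,2,-1,-80,0,0,0,100,2,-1,-105,0,0,0,100,2,-1,-105,0,0,0,100,2,-1,-105,0,0,0,100,2,-1,-105,0,0,0,100]'; python3 - <<'E'
from h import *
delta([.592,-.3365,.045],down(-.48))
im=bot.camera("side");g=im.max(2);o=bot.get_obs()
y=down(-.48)[:,1]
for s in(1,-1):
    q=o["eef_pos"]+s*y*.048
    print("finger",s,[(dz,np.round(proj("side",[q+[0,0,dz/1e3]])[0]).astype(int).tolist(),int(g[tuple(np.round(proj("side",[q+[0,0,dz/1e3]])[0]).astype(int)[::-1])])) for dz in range(-24,40,4)])
E
```

```text
clock: 15.62
eef_pos: [0.5883, -0.3333, 0.1516]
tool_rot: [0.236, 0.972, 0.001, -0.003]
ft_force: [0.7, 0.8, -0.3]
grip_width: 0.0852
grasp_force: 0.0
clock: 16.12
eef_pos: [0.5916, -0.3351, 0.0487]
tool_rot: [0.236, 0.972, 0.0, -0.001]
ft_force: [0.2, -0.0, 0.4]
grip_width: 0.0854
grasp_force: 0.0
d mm [ 0.4 -1.4 -3.7] rot [-0.001 -0.002 -0.003] alt [ 3.000e-03 -1.000e-03  3.139e+00]
finger 1 [(-24, [378, 193], 110), (-20, [378, 192], 131), (-16, [378, 191], 149), (-12, [378, 190], 145), (-8, [378, 189], 147), (-4, [378, 187], 146), (0, [378, 186], 144), (4, [378, 185], 146), (8, [378, 184], 141), (12, [378, 183], 144), (16, [379, 182], 145), (20, [379, 180], 76), (24, [379, 179], 59), (28, [379, 178], 55), (32, [379, 177], 53), (36, [379, 176], 55)]
finger -1 [(-24, [349, 201], 126), (-20, [349, 200], 126), (-16, [350, 199], 125), (-12, [350, 198], 125), (-8, [350, 197], 125), (-4, [350, 195], 130), (0, [350, 194], 127), (4, [350, 193], 127), (8, [350, 192], 127), (12, [350, 191], 133), (16, [350, 189], 116), (20, [350, 188], 98), (24, [350, 187], 73), (28, [350, 186], 63), (32, [350, 185], 57), (36, [350, 183], 56)]
```

Confirmed: the open tips stand about 20 mm behind the TCP. I'll take the TCP down to about z = −6 mm, which puts the tips some 13 mm above the bench.

```bash
python3 -m inch '[0,-1,-15,0,0,0,100,0,-1,-30,0,0,0,100,0,-1,-40,0,0,0,100,0,-1,-48,0,0,0,100,0,-1,-51,0,0,0,100,0,-1,-55,0,0,0,100,0,-1,-55,0,0,0,100,0,-1,-55,0,0,0,100]';python3 -m inch '[0,0,0,0,0,0,100,0,0,0,0,0,0,100]'; python3 -c "
from h import *
delta([.592,-.3365,-.006],down(-.48))"
```

```text
clock: 16.83
eef_pos: [0.5906, -0.3355, -0.0079]
tool_rot: [0.236, 0.972, 0.0, -0.002]
ft_force: [-0.3, -0.2, -1.3]
grip_width: 0.0857
grasp_force: 0.0
clock: 17.0
eef_pos: [0.5908, -0.3356, -0.0076]
tool_rot: [0.236, 0.972, 0.0, -0.002]
ft_force: [-0.2, 0.3, -0.4]
grip_width: 0.0855
grasp_force: 0.0
d mm [ 1.2 -0.9  1.6] rot [-0.002 -0.004 -0.003] alt [ 6.000e-03 -3.000e-03  3.139e+00]
```

```bash
python3 -m inch '[1,-1,1,0,0,0,40,1,-1,1,0,0,0,0,1,-1,1,0,0,0,0,1,-1,1,0,0,0,0,1,-1,1,0,0,0,0,1,-1,1,0,0,0,0,1,-1,1,0,0,0,0,1,-1,1,0,0,0,0]'
```

```text
clock: 17.67
eef_pos: [0.5918, -0.3366, -0.0068]
tool_rot: [0.236, 0.972, 0.0, -0.002]
ft_force: [0.4, -0.4, 3.5]
grip_width: 0.0492
grasp_force: 64.1
```

```bash
python3 -m inch '[0,0,40,0,0,0,0,0,0,80,0,0,0,0,0,0,120,0,0,0,0,0,0,160,0,0,0,0,0,0,200,0,0,0,0,0,0,200,0,0,0,0,0,0,200,0,0,0,0,0,0,200,0,0,0,0]'; python3 -c "
from h import *
bd(54,-30,100)"
```

```text
clock: 18.33
eef_pos: [0.5905, -0.3359, 0.1911]
tool_rot: [0.236, 0.972, 0.001, -0.004]
ft_force: [0.8, -0.0, -2.5]
grip_width: 0.0491
grasp_force: 63.7
tcp board mm [ 153.1 -418.5  102.7] F board [-0.2  0.  -2.6] grip 0.0491151886947367 63.746076822280884
d mm [-62.6 393.7 -42.8] rot [-0.116 -0.414  0.402] alt [ 0.55  -0.154 -2.682]
```

```bash
python3 -m inch '[-62,200,10,-0.116,-0.414,0.402,0,-62,200,10,-0.116,-0.414,0.402,0,-62,200,10,-0.116,-0.414,0.402,0,-62,200,10,-0.116,-0.414,0.402,0,-62,200,10,-0.116,-0.414,0.402,0,-62,260,10,-0.116,-0.414,0.402,0,-62,300,10,-0.116,-0.414,0.402,0,-62,340,10,-0.116,-0.414,0.402,0]'; python3 -c "
from h import *
bd(54,-30,100)"
```

```text
clock: 19.0
eef_pos: [0.5251, -0.0299, 0.1983]
tool_rot: [0.035, 0.978, -0.007, 0.206]
ft_force: [0.2, -0.0, -2.1]
grip_width: 0.0489
grasp_force: 63.6
tcp board mm [  77.3 -117.7  144.4] F board [-0.6  0.  -2. ] grip 0.04891476387052237 63.60396981239319
d mm [  2.7  87.7 -50. ] rot [ 0.    -0.004  0.002] alt [ 1.268 -0.089 -2.871]
```

```bash
python3 -m inch '[1,40,0,0,0,0,0,2,70,-10,0,0,0,0,3,70,-30,0,0,0,0,3,55,-50,0,0,0,0,3,55,-50,0,0,0,0,3,55,-50,0,0,0,0]'; python3 - <<'E'
from h import *
bd(54,-30,40)
Rb,t=boardpose(PB);g=Rb.T@(bot.get_obs()["eef_pos"]-t);print(g)
bot.camera("side")
ex=proj("side",[t+Rb@(g+[0,0,.02])])[0];print(ex)
for d in bot.silhouettes("side","low_carton"):
    print(np.round(d["uv"]),d["mask"].sum())
    if np.hypot(*(np.array(d["uv"])-ex))<14:
        print("rel tcp",fit({"side":d["mask"].astype(np.float32)},lambda p:(box(.07,.05,.035)@rot(p[2]).T+[p[0],0,p[1]]+g)@Rb.T+t,[0,.007,0]))
E
```

```text
clock: 19.5
eef_pos: [0.5292, 0.0235, 0.148]
tool_rot: [0.034, 0.978, -0.008, 0.205]
ft_force: [-1.2, -0.5, -0.9]
grip_width: 0.0493
grasp_force: 63.6
tcp board mm [ 57.2 -64.1  98.3] F board [-1.4 -0.6 -0.3] grip 0.049315620396395754 63.587576150894165
d mm [ 23.   32.6 -54.5] rot [ 0.001 -0.007  0.001] alt [ 1.265 -0.089 -2.874]
[ 0.05723797 -0.06407321  0.09826218]
[305.75620646 223.29187999]
[338. 215.] 499
[354. 172.] 287
[313. 225.] 473
rel tcp (array([-0.00182957,  0.00378718,  0.22344084]), np.float64(0.5008996725082397))
```

```bash
python3 -m inch '[8,33,-14,0,0,0,0,15,33,-32,0,0,0,0,23,33,-50,0,0,0,0,30,33,-69,0,0,0,0,30,33,-69,0,0,0,0,30,33,-69,0,0,0,0]'; python3 -c "
from h import *
bd(55,-32,-3)"
```

```text
clock: 20.1
eef_pos: [0.5626, 0.0566, 0.0831]
tool_rot: [0.034, 0.977, -0.007, 0.208]
ft_force: [0.7, -0.8, -2.1]
grip_width: 0.0494
grasp_force: 63.7
tcp board mm [ 59.2 -28.8  26.3] F board [-0.1 -0.8 -2.2] grip 0.04943063860196863 63.71876835823059
d mm [  7.8  -3.7 -28.5] rot [0.    0.001 0.001] alt [ 1.276 -0.089 -2.869]
```

Stopping about 4 mm above the face, then creeping down until contact.

```bash
python3 -m inch '[3,-1,-10,0,0,0,0,6,-2,-20,0,0,0,0,8,-3,-28,0,0,0,0,8,-3,-28,0,0,0,0,8,-3,-28,0,0,0,0]'; python3 -c "
from h import *
bd(54,-32,-7)"; python3 -m inch '[1,0,-2,0,0,0,0,1,0,-4,0,0,0,0,1,0,-4,0,0,0,0]'; python3 -c "
from h import *
bd(54,-32,-7)"
```

```text
clock: 20.52
eef_pos: [0.5711, 0.0536, 0.0562]
tool_rot: [0.034, 0.977, -0.007, 0.209]
ft_force: [1.6, -0.2, -2.1]
grip_width: 0.0493
grasp_force: 63.8
tcp board mm [ 56.1 -31.2  -1.8] F board [ 0.6 -0.  -2.6] grip 0.04926034300163843 63.82995128631592
d mm [ 0.1 -0.8 -5.6] rot [0.    0.003 0.001] alt [ 1.279 -0.088 -2.867]
clock: 20.77
eef_pos: [0.5728, 0.0539, 0.0527]
tool_rot: [0.034, 0.977, -0.007, 0.21]
ft_force: [-1.2, -0.4, 2.0]
grip_width: 0.0489
grasp_force: 64.6
tcp board mm [ 56.3 -30.8  -5.7] F board [-0.3 -0.5  2.3] grip 0.048879091025558 64.55428719520569
d mm [-1.6 -1.1 -2.2] rot [0.    0.005 0.001] alt [ 1.282 -0.088 -2.866]
```

```bash
python3 -m inch '[-2,-1,-3,0,0,0,0,-2,-1,-3,0,0,0,0,-2,-1,-3,0,0,0,0]'; python3 -c "
from h import *
bd(54,-32,-7)"
```

```text
clock: 21.02
eef_pos: [0.5733, 0.0539, 0.0526]
tool_rot: [0.033, 0.976, -0.006, 0.213]
ft_force: [-3.6, 1.1, 13.3]
grip_width: 0.049
grasp_force: 66.0
tcp board mm [ 56.7 -30.7  -6. ] F board [ 2.1  0.9 13.7] grip 0.048968651049985365 65.95088124275208
d mm [-2.1 -1.1 -2. ] rot [-0.002  0.011 -0.   ] alt [ 1.291 -0.085 -2.862]
```

```bash
python3 - <<'E'
from h import *
bot.camera("side");Rb,t=boardpose(PB)
for x in(.045,.055,.065):print(x,proj("side",[t+Rb@[x,-.031,0]])[0])
print([(round(d["confidence"],2),np.round(d["uv"],1)) for d in bot.spot_point("side","low_carton")])
for d in bot.silhouettes("side","low_carton"):
    if np.hypot(*(np.array(d["uv"])-(297,262)))<16:
        print(d["uv"],d["mask"].sum(),fit({"side":d["mask"].astype(np.float32)},lambda p:(box(.07,.05,.035)@rot(p[2]).T+[p[0],p[1],0])@Rb.T+t,[.055,-.031,0]))
E
```

```text
0.045 [286.37164303 263.61580168]
0.055 [283.44235056 260.70754639]
0.065 [280.52579523 257.81151427]
[(0.92, array([337.6, 220.4])), (0.8, array([352.8, 181.8])), (0.76, array([281.7, 260.1]))]
[289.8, 261.1] 353 (array([ 0.04367711, -0.02951397,  0.40532527]), np.float64(0.5737506747245789))
```

```bash
python3 -m inch '[-3,0,0,0,0,0,0,-5,0,-1,0,0,0,0,-5,0,-1,0,0,0,0]'; python3 -c "
from h import *
bd(52,-32,-6)"; python3 -m inch '[-4,0,1,0,0,0,75,-4,0,1,0,0,0,82,-4,0,1,0,0,0,82,-4,0,1,0,0,0,82,-4,0,1,0,0,0,82,-4,0,1,0,0,0,82]'
```

```text
clock: 21.42
eef_pos: [0.5664, 0.0532, 0.0495]
tool_rot: [0.034, 0.977, -0.007, 0.211]
ft_force: [-3.1, 0.1, 10.4]
grip_width: 0.0493
grasp_force: 65.5
tcp board mm [ 49.2 -31.9  -6. ] F board [ 1.4 -0.1 10.8] grip 0.049262173404109696 65.4806900024414
d mm [ 2.5 -0.2  1.1] rot [-0.     0.007  0.   ] alt [ 1.285 -0.087 -2.865]
clock: 21.92
eef_pos: [0.5608, 0.0527, 0.0483]
tool_rot: [0.034, 0.977, -0.007, 0.209]
ft_force: [1.2, -0.4, -0.4]
grip_width: 0.0701
grasp_force: 0.0
```

Released. I'll withdraw along the normal and check.

```bash
python3 -m inch '[-4,0,9,0,0,0,82,-12,0,28,0,0,0,82,-24,0,55,0,0,0,82,-38,0,86,0,0,0,82,-50,0,115,0,0,0,82,-60,0,140,0,0,0,82,-80,-40,170,0,0,0,82]'; python3 -m inch '[-40,-40,20,0,0,0,82,-80,-80,20,0,0,0,82,-100,-120,20,0,0,0,82,-100,-150,20,0,0,0,82,-100,-180,20,0,0,0,82,-100,-180,20,0,0,0,82,-100,-180,20,0,0,0,82]'; python3 - <<'E'
from h import *
Rb,t=boardpose(PB)
for c in("side","top"):bot.camera(c)
for c in("side","top"):
  for n,dim,x,y in(("tall_carton",(.08,.06,.065),.154,-.085),("tall_stock",(.08,.06,.065),.154,.012),("low_carton",(.07,.05,.035),.049,-.031),("low_stock",(.07,.05,.035),.049,.067)):
    ex=proj(c,[t+Rb@[x,y,dim[2]*.6]])[0]
    m=mask(c,n,ex,14,("tall_carton","low_carton","tall_stock","low_stock"))
    if m is None: print(c,n,None);continue
    print(c,n,m.sum(),fit({c:m},lambda p:(box(*dim)@rot(p[2]).T+[p[0],p[1],0])@Rb.T+t,[x,y,0]))
  print([np.round(d["uv"]) for n in("tape_roll","sailboat") for d in bot.silhouettes(c,n)[:1]])
E
```

```text
clock: 22.5
eef_pos: [0.4862, 0.0253, 0.215]
tool_rot: [0.03, 0.977, -0.006, 0.211]
ft_force: [1.7, -1.0, 0.3]
grip_width: 0.0699
grasp_force: 0.0
clock: 23.08
eef_pos: [0.3845, -0.1615, 0.2326]
tool_rot: [0.038, 0.977, -0.009, 0.21]
ft_force: [-0.0, -0.8, 1.0]
grip_width: 0.0699
grasp_force: 0.0
side tall_carton 1232.0 (array([ 0.15690225, -0.08738598, -0.00130812]), np.float64(0.10641682147979736))
side tall_stock 1386.0 (array([ 0.15433855,  0.01058051, -0.00711366]), np.float64(0.0843248963356018))
side low_carton 795.0 (array([ 0.04978046, -0.03370374,  0.00201306]), np.float64(0.08314085006713867))
side low_stock 917.0 (array([0.04820117, 0.06477285, 0.01368216]), np.float64(0.06138944625854492))
[array([251., 370.]), array([302., 194.])]
top tall_carton 1602.0 (array([ 0.15234191, -0.0841454 ,  0.01228759]), np.float64(0.03267347812652588))
top tall_stock 1709.0 (array([0.15251894, 0.01322552, 0.0178334 ]), np.float64(0.022300779819488525))
top low_carton 1046.0 (array([ 0.04726498, -0.0318059 ,  0.02329514]), np.float64(0.05596095323562622))
top low_stock 1033.0 (array([ 0.04800611,  0.06785935, -0.00237355]), np.float64(0.038074612617492676))
[array([412., 130.])]
```

All four cartons fit flat against their cleats, and the new ones match their stock neighbours. I'm handing in.

```bash
python3 -c "
from workcell import bot
print(bot.job_done())"
```

```text
the job is handed in; nothing more can be done
None
```

I handed the job in at about 23.5 s, but it returned no verdict: by the camera fits both cartons lie flat and straight against their cleats beside their neighbours, and the stock cartons, tape roll and sailboat show no movement; on the first try the fingers closed on top of the low carton, which did not move.

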